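# Clear the broken frame's scraps into the catch drawer

## Task

The repair is finished: clear the three scraps off the wooden deck of the finishing stand - the snapped-off half of a frame front, the broken temple and the spoiled lens - into the stand's catch drawer, then push the drawer fully home with all three inside. Don't knock the magnifier lamp that hangs over the deck, and leave the good spectacles and the spray bottle where they are.

Things in the scene. Friction and masses are not known exactly. Their poses are not given: they have to be found in the camera images.
- finishing_stand: fixed white box with a beech deck on top, surface 75 mm above the worktop. Origin on the worktop; in its frame (mm) the deck spans x -130..+130, y -110..+130. A lip 87 mm high stands along the right end at y -110..-120. A notched wooden filing peg, flush with the deck, sticks out of the front at y +25..+85, x down to -180. The drawer comes out at the left end (+y)
- magnifier: rectangular bench magnifier lamp fixed to the stand, white rim, clear lens; its frame is the stand's frame. Head: x -90..+90, y -130..0, z 290..312 mm, so its underside hangs 215 mm above the right half of the deck: what lies there is reached with the tool leaning over to the left (hand towards +y, fingertips towards -y), some 35 degrees. Post beyond the lip at x 0, y -150, 329 mm high
- catch_drawer (a joint): how far the catch drawer is pulled out of the stand's left end, along the stand's +y: 0 = fully home, 0.15 = fully out
- drawer_handle (a point): centre of the drawer's pull, a horizontal steel bar 10 mm thick, 150 mm long along the stand's x, 41 mm above the worktop, its axis 43 mm in front (+y) of the drawer's front face; moves with the drawer; axes as the stand's
- drawer_floor (a point): centre of the drawer's inner floor, 12.5 mm above the worktop; moves with the drawer; axes as the stand's. Inside (mm): 226 (x) by 218 (y), 43 deep, walls 3 thick, front panel 10 thick with its outer face at y +119 from here and its top 48 above this floor; the deck clears it by 1.5. Fully out, the part clear of the deck spans y -33..+109 from here
- broken_front: snapped half of a dark brown acetate frame front lying flat: a closed rounded rim, outer size 71 mm along its x by 55 mm along its y, bar 9 mm thick, 9 mm high, with a lug to x +43 and a broken bridge stub to x -40. Origin: centre of the rim, underside; z up
- broken_temple: broken dark brown acetate temple lying flat: a bar 13 mm wide (y), 9 mm high, from x -56 (metal hinge) to x +60 mm (ear end, bent towards -y from x +36 on, to y -14). Origin: on the bar, underside; z up
- spoiled_lens: round clear lens blank, 62 mm across, 6 mm thick, lying flat on the deck. Origin: centre of the underside; z up
- good_spectacles: good gold-coloured metal spectacles, folded, 39x122x9 mm, lying on the worktop well to the left of the stand. Origin: centre of the underside
- spray_bottle: lens spray bottle, 42 mm across and 140 mm high, standing on the worktop behind the stand. Origin: centre of the underside

How it is judged:
On the way, in this order (a step that is already met when the one before it is completed fails the run):
1. the catch drawer is pulled out, at least 90 mm (value of joint catch_drawer above 0.09 m), for 0.1 s.
2. all three scraps lie in the drawer (x of broken_front in the frame of drawer_floor between -0.113 and 0.113 m and y of broken_front in the frame of drawer_floor between -0.109 and 0.109 m and z of broken_front in the frame of drawer_floor between -0.005 and 0.043 m and x of broken_temple in the frame of drawer_floor between -0.113 and 0.113 m and y of broken_temple in the frame of drawer_floor between -0.109 and 0.109 m and z of broken_temple in the frame of drawer_floor between -0.005 and 0.043 m and x of spoiled_lens in the frame of drawer_floor between -0.113 and 0.113 m and y of spoiled_lens in the frame of drawer_floor between -0.109 and 0.109 m and z of spoiled_lens in the frame of drawer_floor between -0.005 and 0.043 m), for 0.2 s.
At the end, for the whole second after the job is handed in: The drawer is within 6 mm of fully home, the half front, the temple and the lens all lie inside it (centres between its walls and below its rim), and everything is at rest (all of step 2 and value of joint catch_drawer below 0.006 m and linear speed of each of broken_front, broken_temple, spoiled_lens below 0.02 m/s); the robot touches nothing.
It fails at once if the magnifier lamp is knocked (more than 6 N) (contact force between any of the arm, the fingers and magnifier above 6 N).
It fails at once if the good spectacles or the spray bottle are moved more than 20 mm (distance of any of good_spectacles, spray_bottle from where it was at the start of the episode above 0.02 m).
It also fails if it takes over 70 s, if anything falls off the work surface, if the arm or the gripper's body presses on something with over 40 N, if the wrist force passes 120 N, or if a joint passes its speed limit or range.

## Robot

A 6-joint arm with a two-finger parallel gripper is mounted at the origin on a cart in front of the work surface, level with it; the furniture and walls round the work are solid. World frame = base frame: x ahead of the robot, y to its left, z up, the work surface at z = 0. Lengths are in m, angles in rad, forces in N, time in s.
With the tool pointing down it reaches from about 0.325 to 0.9 m from the base axis. Payload 3.5 kg.
Tool frame: the origin (TCP) lies between the finger pads; the fingertips stand 19 mm ahead of it and the grasp point (between the pads) is the TCP (arm.tcp_to_tips is the z of the fingertips in the tool frame, in m); z points along the fingers, y is the line along which they close (so a half turn about z gives the same grasp; the last joint's range is limited). The gripper opens to 85 mm and grips with 20 to 120 N. Pads are 22 mm wide; open, the fingers measure 114 mm over their backs; the gripper's body (76 mm by 85 mm) begins 54 mm behind the grasp point. The pads swing forward as they close: fully open they stand 13 mm farther back than shut.
Start: joints at [1.015, 0.276, -0.026, 1.268, 0, 1.467], TCP at [0.273, 0.562, 0.25] pointing down, gripper open.
Joint ranges: [-3.12, 3.12], [-0.85, 1.88], [-1.08, 1.24], [-1.95, 2.15], [-1.57, 1.53], [-3.14, 3.14]. Speed limits (rad/s): [2.57, 2.57, 3.14, 3.14, 3.14, 3.14].

## Interface

Orientations are given as a unit quaternion [x, y, z, w].
In Python, from plant import arm gives the robot as it stands.
- The arm moves only by the tool carry_out, never from a script. Its argument "motion" is a list of rows, each an object with "translation": the shift along the world's x, y, z in m, a list of three; "twist": the turn, a rotation vector about the world's x, y, z in degrees, a list of three. In form: [{"translation": [dx, dy, dz], "twist": [ax, ay, az]}, ...]. A call has 1 to 5 rows; each row shifts and turns the commanded pose from where the row before left it; what a row does not reach is not made up. A row lasts 1/10 s, in which the tool goes at most 50 mm and 8.59 degrees, less where a joint would pass 70% of its speed; a pose out of reach is approached as far as the arm can. A call is refused whole if a number of a shift passes 0.05 or a number of a turn 8.59, either way. A call with a gripper value outside its range is refused whole. "hand" is the finger opening in m, from 0 to 0.0854, set as the call begins (left out, the last holds). The fingers move at their own pace and stop on an object; "grip_force" is the grip in N (left out, the last holds). Time passes only in rows, so rows that do not move let the fingers close. It gives the time, the measured TCP pose, the force, the opening and the grip force at its end, in the units of the state.
- arm.get_obs(): the state, without advancing time (a new reading comes with each control period).
- arm.get_image(name): name is "scene" or "top" or "wrist"; returns a dict with "image" (420x560x3 uint8, blue, green, red), "mtx" (3x3 intrinsics, pixels), "k1" (the pictures are not rectified: a ray, as slopes to the right and down, at radius r is drawn at 1 + k1 r^2 times it, then the intrinsics apply), "R" (3x3) and "t" (3): a world point X has camera coordinates R X + t; the wrist camera has in their place "mount" (4x4, takes a point from camera to tool coordinates, whose origin is the TCP and whose axes are the flange's). Camera axes: x right, y down, z forward; pixel columns grow to the right and rows downward; lengths in m; the calibration is good to about 2 mm. A picture is of the moment at which its call begins: read the wrist's pose just before it. There is no depth.
- arm.hand_in(): hands the job in; it is judged then, once.
The state is a dict: "clock": time; "joints": joint angles; "joint_vel": joint speeds; "tau": joint torques, N m; "ee_pos": TCP position; "ee_rot": TCP orientation; "ft_force": force on the tool from outside, world axes, zero at the start; "ft_torque": the same for the moment, N m; "grip_width": opening from 0.0 (shut) to 1.0 (fully open); "finger_force": force on a finger pad.
Only numpy, scipy, OpenCV 4.12 (cv2) and the standard library are available. Lean on these libraries where they do the work, as an engineer would, in place of code of your own. Each camera call takes 0.05 s, during which the arm holds its last target. There are 200 camera calls.

## Working session

There is one attempt and no reset: what is moved stays moved. The work goes in short steps, Python scripts to look and compute and a tool call to move; the robot and the scene stay as the last step left them, time stands still between calls to the robot, and variables do not carry over. Pictures are saved under pics/ and viewed, at most 10 in all, crops included, and the job is handed in when it is done.

Besides the shell and the picture viewer there is one more tool, called after "Call:" by a JSON object that holds its "op" and its "data", one argument or row to a line. carry_out: Moves the arm, as the interface text tells. Its arguments: {"type":"object","properties":{"motion":{"type":"array","items":{"type":"object","properties":{"translation":{"type":"array","items":{"type":"number"}},"twist":{"type":"array","items":{"type":"number"}}}}},"hand":{"type":"number"},"grip_force":{"type":"number"}},"required":["motion"]}

```bash
mkdir -p pics; ls; python3 - <<'E'
from plant import arm
import cv2,pickle
o=arm.get_obs();print(o['clock'],o['ee_pos'],o['ee_rot'],o['grip_width'],arm.tcp_to_tips)
d={}
for n in('scene','top','wrist'):
    im=arm.get_image(n);d[n]=im;cv2.imwrite(f'pics/{n}0.png',im['image']);print(n,im['mtx'],im['k1'],im.get('R'),im.get('t'),im.get('mount'))
pickle.dump(d,open('im0.pkl','wb'))
E
```

```text
pics
0.0 [0.27304626 0.56136477 0.24916445] [ 2.24475407e-01  9.74479110e-01 -1.06449631e-03 -3.49356596e-04] 1.0026760259897043 0.019
scene [[421.31967156   0.         281.50277418]
 [  0.         421.31967156 206.62007313]
 [  0.           0.           1.        ]] -0.11218273108299472 [[ 0.75936233 -0.65052356  0.01370942]
 [-0.47946005 -0.57367362 -0.66409083]
 [ 0.43987146  0.49771244 -0.7475262 ]] [-0.45656798  0.32351987  0.8388749 ] None
top [[524.06409775   0.         282.71633207]
 [  0.         524.06409775 209.54726332]
 [  0.           0.           1.        ]] 0.01964532143339942 [[ 0.02324761 -0.99961929 -0.01486014]
 [-0.99010735 -0.02096396 -0.13873699]
 [ 0.13837265  0.01793844 -0.99021777]] [-0.01187475  0.60110869  1.43936525] None
wrist [[316.97732219   0.         282.69753417]
 [  0.         316.97732219 209.09086953]
 [  0.           0.           1.        ]] -0.054215382002083735 None None [[-1.02065720e-04 -9.52543048e-01 -3.04403896e-01  7.77116229e-02]
 [ 9.99999974e-01 -1.59987510e-04  1.65337154e-04  3.25669614e-04]
 [-2.06191578e-04 -3.04403871e-01  9.52543039e-01 -1.24691605e-01]
 [ 0.00000000e+00  0.00000000e+00  0.00000000e+00  1.00000000e+00]]
```

View pics/top0.png

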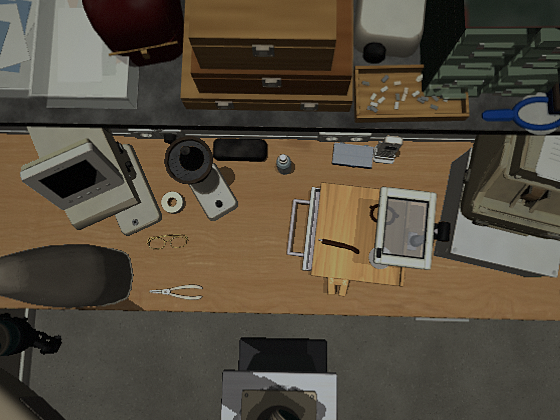

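View pics/scene0.png

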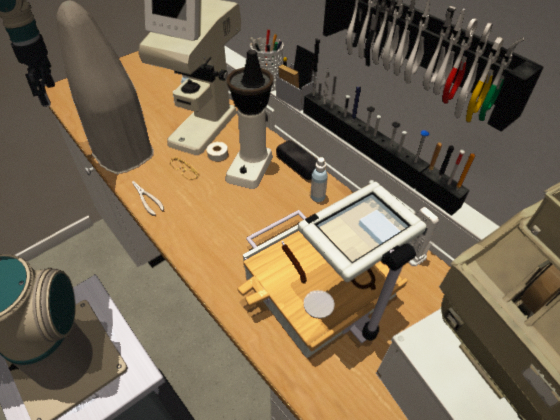

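The top view shows the stand around (350,235), the drawer handle at (293,228), the temple at (340,246), the rim at (376,212) partly under the lamp, and the lens near (378,258). The scene view shows the lens at (319,304), the temple at (295,262) and the rim at (365,278).

```bash
cat > h.py <<'E'
import numpy as np,cv2,pickle
from scipy.spatial.transform import Rotation as Ro
def ray(im,uv):
    K=im['mtx'];p=(np.array(uv,float)-[K[0,2],K[1,2]])/[K[0,0],K[1,1]]
    q=p.copy()
    for _ in range(20): q=p/(1+im['k1']*(q@q))
    d=np.array([q[0],q[1],1.])
    R,t=im['R'],im['t']
    return -R.T@t,R.T@d
def onz(im,uv,z):
    c,d=ray(im,uv);return c+d*(z-c[2])/d[2]
def proj(im,X):
    c=im['R']@X+im['t'];q=c[:2]/c[2];q=q*(1+im['k1']*(q@q));K=im['mtx']
    return q*[K[0,0],K[1,1]]+[K[0,2],K[1,2]]
def wristcam(im,pos,quat):
    M=np.eye(4);M[:3,:3]=Ro.from_quat(quat).as_matrix();M[:3,3]=pos
    T=np.linalg.inv(M@im['mount']);im['R']=T[:3,:3];im['t']=T[:3,3];return im
E
python3 - <<'E'
import pickle,cv2
d=pickle.load(open('im0.pkl','rb'))
a=d['top']['image'][170:300,280:460];cv2.imwrite('pics/tc.png',cv2.resize(a,None,fx=4.4,fy=4.4,interpolation=cv2.INTER_CUBIC))
a=d['scene']['image'][180:370,230:450];cv2.imwrite('pics/sc.png',cv2.resize(a,None,fx=3,fy=3,interpolation=cv2.INTER_CUBIC))
E
```

```text
(no output)
```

View pics/tc.png

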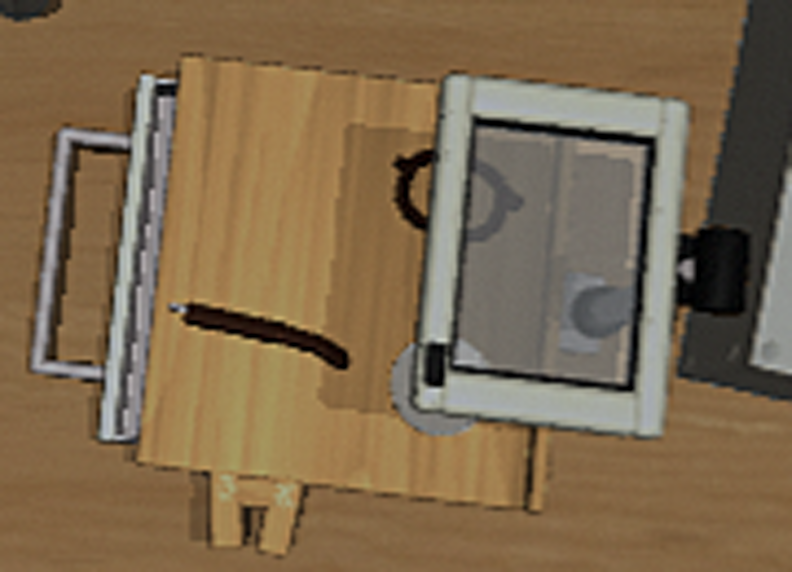

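View pics/sc.png

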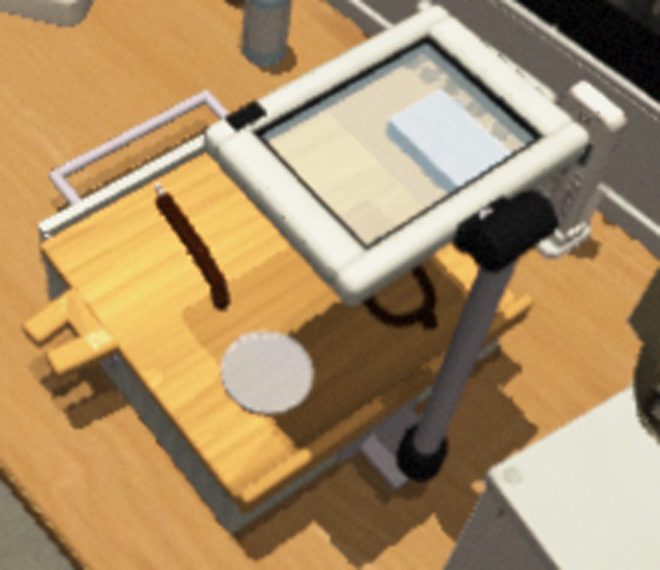

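```bash
python3 - <<'E'
from h import *
d=pickle.load(open('im0.pkl','rb'))
T=lambda p,z:onz(d['top'],np.array(p)/4.4+[280,170]-.4,z)
S=lambda p,z:onz(d['scene'],np.array(p)/3+[230,180]-.35,z)
bl=T((182,57),.075);fl=T((140,463),.075);fr=T((527,508),.075)
print('bl,fl,fr',bl,fl,fr,np.linalg.norm(bl-fl),np.linalg.norm(fr-fl))
print('scene fl',S((42,245),.075),'scene fr',S((240,505),.087))
ex=(bl-fl)/np.linalg.norm(bl-fl);ey=(fl-fr)/np.linalg.norm(fl-fr);print(np.degrees([np.arctan2(ex[1],ex[0]),np.arctan2(-ey[0],ey[1])]))
a=(np.arctan2(ex[1],ex[0])+np.arctan2(-ey[0],ey[1]))/2
ex=np.array([np.cos(a),np.sin(a),0]);ey=np.array([-ex[1],ex[0],0])
O=np.mean([bl-.13*ex-.13*ey,fl+.13*ex-.13*ey,fr+.13*ex+.11*ey],0);O[2]=0
print('yaw',np.degrees(a),'O',O)
def st(P):return np.round([(P-O)@ex*1000,(P-O)@ey*1000,P[2]*1000],1)
for n,P in dict(lensS=S((267,372),.081),handT1=T((64,132),.044),handT2=T((38,368),.044),handS1=S((207,97),.044),handS2=S((56,178),.044),
 tempHingeT=T((178,308),.08),tempElbowT=T((285,332),.084),tempEndT=T((345,362),.084),tempHingeS=S((160,192),.08),tempEndS=S((221,303),.084),
 rimL=T((396,195),.084),rimR=T((510,200),.084),rimTop=T((455,150),.084),rimBot=T((470,241),.084),lug=T((400,160),.084),stub=T((521,203),.084),rimSbot=S((400,325),.084),rimSr=S((433,322),.084),
 front=T((125,440),.06),lamp1=T((445,75),.312),lamp2=T((660,437),.312),lampS=S((435,10),.312)).items(): print(n,np.round(P,4),st(P))
E
```

```text
bl,fl,fr [ 0.67456085 -0.10363446  0.075     ] [ 0.41952488 -0.08110203  0.075     ] [ 0.39779949 -0.31828172  0.075     ] 0.25602940763008314 0.23817262631443176
scene fl [ 0.4189017  -0.08306591  0.075     ] scene fr [ 0.38973343 -0.32655894  0.087     ]
[-5.04897436 -5.23362266]
yaw -5.141298510823421 O [ 0.53597345 -0.22135477  0.        ]
lensS [ 0.4703 -0.2674  0.081 ] [-61.2 -51.7  81. ]
handT1 [ 0.63   -0.0302  0.044 ] [ 76.5 198.8  44. ]
handT2 [ 0.4783 -0.0168  0.044 ] [-75.8 198.5  44. ]
handS1 [ 0.6275 -0.0351  0.044 ] [ 74.5 193.7  44. ]
handS2 [ 0.4778 -0.0212  0.044 ] [-75.8 194.1  44. ]
tempHingeT [ 0.5153 -0.103   0.08  ] [-31.2 116.1  80. ]
tempElbowT [ 0.5016 -0.1688  0.084 ] [-38.9  49.2  84. ]
tempEndT [ 0.484  -0.2058  0.084 ] [-53.2  10.9  84. ]
tempHingeS [ 0.5145 -0.1048  0.08  ] [-31.9 114.2  80. ]
tempEndS [ 0.482  -0.2081  0.084 ] [-54.9   8.4  84. ]
rimL [ 0.5883 -0.237   0.084 ] [ 53.5 -10.9  84. ]
rimR [ 0.5867 -0.3075  0.084 ] [ 58.2 -81.2  84. ]
rimTop [ 0.6173 -0.2736  0.084 ] [ 85.7 -44.8  84. ]
rimBot [ 0.5605 -0.2827  0.084 ] [ 30.  -58.9  84. ]
lug [ 0.6103 -0.2395  0.084 ] [ 75.7 -11.4  84. ]
stub [ 0.5849 -0.3143  0.084 ] [ 57.1 -88.2  84. ]
rimSbot [ 0.5652 -0.3025  0.084 ] [ 36.4 -78.2  84. ]
rimSr [ 0.5847 -0.316   0.084 ] [ 57.  -89.9  84. ]
front [ 0.4338 -0.0721  0.06  ] [-115.2  139.5   60. ]
lamp1 [ 0.6217 -0.2287  0.312 ] [8.61e+01 3.00e-01 3.12e+02]
lamp2 [ 0.4353 -0.3379  0.312 ] [ -89.9 -125.1  312. ]
lampS [ 0.615  -0.2366  0.312 ] [ 80.1  -8.1 312. ]
```

The crops agree with the sizes given: deck edges are 256 and 238 mm, and the lamp corners land where they should. The handle is about 20 mm out of home. I'm going to the handle first.

Call:
{"op": "carry_out", "data": {
  "motion": [
    {"translation": [0.02,-0.042,0],"twist": [0,0,7]},
    {"translation": [0.02,-0.042,0],"twist": [0,0,7]},
    {"translation": [0.02,-0.042,0],"twist": [0,0,6.8]},
    {"translation": [0.02,-0.042,0],"twist": [0,0,0]},
    {"translation": [0.02,-0.042,0],"twist": [0,0,0]}
  ],
  "hand": 0.034
}}

```text
clock: 0.65
ee_pos: [0.3734, 0.3504, 0.25]
ee_rot: [0.044, 0.999, -0.0, -0.0]
ft_force: [0.5, -0.5, 0.4]
grip_width: 0.395
finger_force: 0.0
```

Call:
{"op": "carry_out", "data": {
  "motion": [
    {"translation": [0.02,-0.042,0],"twist": [0,0,0]},
    {"translation": [0.02,-0.042,0],"twist": [0,0,0]},
    {"translation": [0.02,-0.042,0],"twist": [0,0,0]},
    {"translation": [0.02,-0.042,0],"twist": [0,0,0]},
    {"translation": [0.02,-0.042,0],"twist": [0,0,0]}
  ]
}}

```text
clock: 1.15
ee_pos: [0.4737, 0.1402, 0.2502]
ee_rot: [0.045, 0.999, 0.0, 0.0]
ft_force: [1.9, 0.9, 1.0]
grip_width: 0.396
finger_force: 0.0
```

Call:
{"op": "carry_out", "data": {
  "motion": [
    {"translation": [0.02,-0.042,-0.01],"twist": [0,0,0]},
    {"translation": [0.02,-0.042,-0.01],"twist": [0,0,0]},
    {"translation": [0.02,-0.042,-0.01],"twist": [0,0,0]},
    {"translation": [0.02,-0.042,-0.01],"twist": [0,0,0]},
    {"translation": [0,0,0],"twist": [0,0,0]}
  ]
}}

```text
clock: 1.65
ee_pos: [0.5548, -0.0305, 0.2086]
ee_rot: [0.048, 0.999, -0.001, -0.0]
ft_force: [-0.8, 1.6, 0.2]
grip_width: 0.398
finger_force: 0.0
```

```bash
python3 - <<'E'
from plant import arm
from h import *
o=arm.get_obs();im=wristcam(arm.get_image('wrist'),o['ee_pos'],o['ee_rot']);cv2.imwrite('pics/w1.png',im['image'])
pickle.dump(im,open('w1.pkl','wb'));print(o)
print('predicted handle ends',[proj(im,np.array(p)) for p in[(.630,-.0325,.041),(.478,-.019,.041)]])
E
```

```text
{'clock': 1.65, 'joints': array([-0.17052461,  0.18072105, -0.23784245,  1.1527486 , -0.00161972,
       -0.07473539]), 'joint_vel': array([ 0.06673896, -0.03986509, -0.0295707 ,  0.06326844,  0.05446134,
        0.04243718]), 'tau': array([ -1.44525491, -37.34312296,  28.83657753,  -0.39722521,
        -0.23811392,  -0.20970304]), 'ee_pos': array([ 0.55483895, -0.03053966,  0.20855254]), 'ee_rot': array([ 4.78760779e-02,  9.98852921e-01, -7.72233436e-04, -3.55013021e-04]), 'ft_force': array([-0.83439437,  1.56015967,  0.23214477]), 'ft_torque': array([ 0.02794264,  0.01529233, -0.02475111]), 'finger_force': 0.0, 'grip_width': 0.39818569453959196}
predicted handle ends [array([287.79526184, 264.14065011]), array([287.35873789, 108.48125714])]
```

View pics/w1.png

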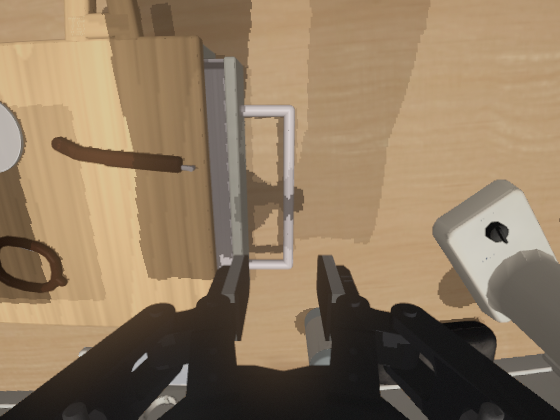

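The wrist picture shows the handle bar along u≈290, rows 107–266, within about 2 mm of the prediction. The microscope foot is to the right, with its nearest corner at (434,230).

Call:
{"op": "carry_out", "data": {
  "motion": [
    {"translation": [0,0.003,-0.042],"twist": [0,0,0]},
    {"translation": [0,0,-0.042],"twist": [0,0,0]},
    {"translation": [0,0,-0.042],"twist": [0,0,0]},
    {"translation": [0,0,-0.042],"twist": [0,0,0]},
    {"translation": [0,0,0],"twist": [0,0,0]}
  ]
}}

```text
clock: 2.2
ee_pos: [0.5469, -0.0208, 0.037]
ee_rot: [0.044, 0.999, 0.001, -0.007]
ft_force: [-1.4, 0.1, 0.7]
grip_width: 0.395
finger_force: 0.0
```

Call:
{"op": "carry_out", "data": {
  "motion": [
    {"translation": [0,0,0],"twist": [0,0,0]},
    {"translation": [0,0,0],"twist": [0,0,0]},
    {"translation": [0,0,0],"twist": [0,0,0]}
  ],
  "hand": 0.0,
  "grip_force": 40
}}

```text
clock: 2.5
ee_pos: [0.5546, -0.0229, 0.0444]
ee_rot: [0.045, 0.999, -0.0, 0.001]
ft_force: [-0.7, 0.7, -1.3]
grip_width: 0.098
finger_force: 39.2
```

```bash
python3 - <<'E'
from h import *
im=pickle.load(open('w1.pkl','rb'))
for p in[(434,230),(480,315),(515,183)]:
  for z in(0.03,.045):print(p,z,onz(im,p,z))
E
```

```text
(434, 230) 0.03 [0.61164134 0.12191984 0.03      ]
(434, 230) 0.045 [0.60501652 0.11476517 0.045     ]
(480, 315) 0.03 [0.72418212 0.18316451 0.03      ]
(480, 315) 0.045 [0.71199136 0.17298085 0.045     ]
(515, 183) 0.03 [0.56880088 0.20349551 0.03      ]
(515, 183) 0.045 [0.56429483 0.19230633 0.045     ]
```

Call:
{"op": "carry_out", "data": {
  "motion": [
    {"translation": [0.001,0.01,0],"twist": [0,0,0]},
    {"translation": [0.0018,0.02,0],"twist": [0,0,0]},
    {"translation": [0.0018,0.02,0],"twist": [0,0,0]},
    {"translation": [0.0018,0.02,0],"twist": [0,0,0]},
    {"translation": [0.0018,0.02,0],"twist": [0,0,0]}
  ]
}}

```text
clock: 3.0
ee_pos: [0.5635, 0.0676, 0.0444]
ee_rot: [0.045, 0.999, -0.001, 0.002]
ft_force: [0.1, -3.7, 1.4]
grip_width: 0.098
finger_force: 39.4
```

Call:
{"op": "carry_out", "data": {
  "motion": [
    {"translation": [0.0018,0.02,0],"twist": [0,0,0]},
    {"translation": [0.001,0.012,0],"twist": [0,0,0]},
    {"translation": [0,0,0],"twist": [0,0,0]},
    {"translation": [0,0,0],"twist": [0,0,0]}
  ]
}}

```text
clock: 3.4
ee_pos: [0.5667, 0.1005, 0.0444]
ee_rot: [0.044, 0.999, 0.002, 0.002]
ft_force: [-0.1, 2.9, 6.1]
grip_width: 0.1
finger_force: 40.6
```

Call:
{"op": "carry_out", "data": {
  "motion": [
    {"translation": [0,0,0],"twist": [0,0,0]},
    {"translation": [0,0,0],"twist": [0,0,0]},
    {"translation": [0,0,0],"twist": [0,0,0]}
  ],
  "hand": 0.034
}}

```text
clock: 3.7
ee_pos: [0.5639, 0.0987, 0.042]
ee_rot: [0.045, 0.999, 0.0, -0.0]
ft_force: [-0.2, -0.2, -0.4]
grip_width: 0.4
finger_force: 0.0
```

Call:
{"op": "carry_out", "data": {
  "motion": [
    {"translation": [0,0,0.04],"twist": [0,0,0]},
    {"translation": [0,0,0.045],"twist": [0,0,0]},
    {"translation": [0,0,0.045],"twist": [0,0,0]},
    {"translation": [0,0,0.03],"twist": [0,0,0]},
    {"translation": [0,0,0],"twist": [0,0,0]}
  ]
}}

```text
clock: 4.2
ee_pos: [0.568, 0.099, 0.2079]
ee_rot: [0.045, 0.999, 0.001, 0.005]
ft_force: [1.2, -1.4, 0.2]
grip_width: 0.399
finger_force: 0.0
```

Call:
{"op": "carry_out", "data": {
  "motion": [
    {"translation": [-0.005,-0.019,0],"twist": [0,0,-8.2]},
    {"translation": [-0.005,-0.019,0],"twist": [0,0,-8.2]},
    {"translation": [-0.005,-0.019,0],"twist": [0,0,-8.2]},
    {"translation": [-0.005,-0.019,0],"twist": [0,0,-8.2]},
    {"translation": [-0.005,-0.019,0],"twist": [0,0,-8.2]}
  ],
  "hand": 0.05
}}

```text
clock: 4.7
ee_pos: [0.5381, 0.0033, 0.2007]
ee_rot: [0.395, 0.919, -0.0, -0.001]
ft_force: [-0.2, -0.3, -0.2]
grip_width: 0.585
finger_force: 0.0
```

Call:
{"op": "carry_out", "data": {
  "motion": [
    {"translation": [-0.005,-0.019,0],"twist": [0,0,-8.2]},
    {"translation": [-0.005,-0.019,0],"twist": [0,0,-8.2]},
    {"translation": [-0.005,-0.019,0],"twist": [0,0,-8.2]},
    {"translation": [-0.005,-0.019,0],"twist": [0,0,-8.2]},
    {"translation": [-0.005,-0.019,0],"twist": [0,0,-8.2]}
  ]
}}

```text
clock: 5.2
ee_pos: [0.5131, -0.0916, 0.2007]
ee_rot: [0.692, 0.722, -0.001, -0.001]
ft_force: [-0.8, 0.3, -0.9]
grip_width: 0.586
finger_force: 0.0
```

Call:
{"op": "carry_out", "data": {
  "motion": [
    {"translation": [-0.005,-0.018,0],"twist": [0,0,-8]},
    {"translation": [0,0,0],"twist": [0,0,0]},
    {"translation": [0,0,0],"twist": [0,0,0]},
    {"translation": [0,0,0],"twist": [0,0,0]}
  ]
}}

```text
clock: 5.6
ee_pos: [0.5091, -0.1084, 0.2016]
ee_rot: [0.737, 0.675, -0.0, -0.001]
ft_force: [0.4, 0.7, 0.0]
grip_width: 0.585
finger_force: 0.0
```

```bash
python3 - <<'E'
from plant import arm
from h import *
o=arm.get_obs();im=wristcam(arm.get_image('wrist'),o['ee_pos'],o['ee_rot']);cv2.imwrite('pics/w2.png',im['image'])
pickle.dump(im,open('w2.pkl','wb'));print(o['ee_pos'],o['ee_rot'],o['joints'],o['clock'])
E
```

```text
[ 0.50909453 -0.10835387  0.2016189 ] [ 7.37478347e-01  6.75370430e-01 -1.20169667e-04 -6.75628365e-04] [-3.34173458e-01  1.24821931e-01 -3.19442785e-01  1.12783478e+00
  4.30601539e-04  1.32448473e+00] 5.6
```

View pics/w2.png

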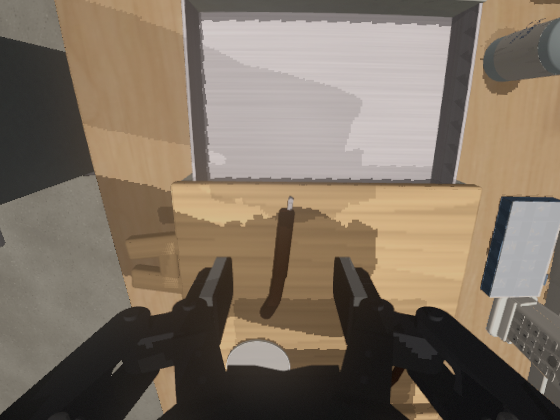

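The wrist view shows the open drawer at the top (rows 15–180) and the temple from its hinge at (290,200) to its ear end at (268,315). The lens is at the bottom, around (258,358).

```bash
cat >> h.py <<'E'
A=np.radians(-5.14);EX=np.array([np.cos(A),np.sin(A),0]);EY=np.array([-EX[1],EX[0],0]);O=np.array([.536,-.2214,0])
def st(P):return np.round([(P-O)@EX*1000,(P-O)@EY*1000,P[2]*1000],1)
def wo(x,y):return O+EX*x/1000+EY*y/1000
E
python3 - <<'E'
from h import *
im=pickle.load(open('w2.pkl','rb'));b=im['image'].astype(int)
for n,p,z in[('hinge',(290,199),.08),('b1',(287,220),.084),('b2',(282,265),.084),('end',(268,315),.084),('deckL',(174,183),.075),('deckR',(478,186),.075)]:
  P=onz(im,p,z);print(n,P.round(4),st(P))
m=((b.sum(2)<150)).astype(np.uint8)
for r in(220,235,250,265,280,295):
  c=np.where(m[r,255:310])[0]+255
  if len(c):
    P=[onz(im,(x,r),.084) for x in(c[0],c[-1]+1)];print(r,c[0],c[-1],st((P[0]+P[1])/2),np.linalg.norm(P[0]-P[1]))
E
```

```text
hinge [ 0.5159 -0.1008  0.08  ] [-30.8 118.3  80. ]
b1 [ 0.512  -0.1171  0.084 ] [-33.2 101.8  84. ]
b2 [ 0.5044 -0.1573  0.084 ] [-37.2  61.1  84. ]
end [ 0.4873 -0.2065  0.084 ] [-49.8  10.5  84. ]
deckL [ 0.4226 -0.0803  0.075 ] [-125.6  130.4   75. ]
deckR [ 0.6724 -0.1045  0.075 ] [125.4 128.7  75. ]
235 278 290 [-35.2  88.6  84. ] 0.010716418419730086
250 276 289 [-36.4  75.1  84. ] 0.011729235315575754
265 274 287 [-38.1  61.1  84. ] 0.011927218461744203
280 272 284 [-40.2  46.5  84. ] 0.011268700472151241
295 269 281 [-42.9  31.5  84. ] 0.011472688005681011
```

Call:
{"op": "carry_out", "data": {
  "motion": [
    {"translation": [-0.0025,-0.02,-0.02],"twist": [-8,0.7,0]},
    {"translation": [-0.002,-0.025,-0.02],"twist": [-8,0.7,0]},
    {"translation": [0,0,-0.02],"twist": [0,0,-7]},
    {"translation": [0,0,-0.02],"twist": [0,0,0]},
    {"translation": [0,0,0],"twist": [0,0,0]}
  ],
  "hand": 0.045
}}

```text
clock: 6.15
ee_pos: [0.5028, -0.1523, 0.1193]
ee_rot: [0.769, 0.623, -0.11, 0.085]
ft_force: [-0.1, -0.2, 0.4]
grip_width: 0.529
finger_force: 0.0
```

Call:
{"op": "carry_out", "data": {
  "motion": [
    {"translation": [0,0,-0.012],"twist": [0,0,0]},
    {"translation": [0,0,-0.01],"twist": [0,0,0]},
    {"translation": [0,0,0],"twist": [0,0,0]},
    {"translation": [0,0,0],"twist": [0,0,0]}
  ]
}}

```text
clock: 6.55
ee_pos: [0.5049, -0.154, 0.1005]
ee_rot: [0.77, 0.622, -0.108, 0.088]
ft_force: [-0.5, -0.5, 0.2]
grip_width: 0.524
finger_force: 0.0
```

```bash
python3 - <<'E'
from plant import arm
from h import *
o=arm.get_obs();R=Ro.from_quat(o['ee_rot']).as_matrix();print(o['ee_pos'],st(o['ee_pos']),o['ft_force']);print(R.round(3))
im=wristcam(arm.get_image('wrist'),o['ee_pos'],o['ee_rot']);cv2.imwrite('pics/w3.png',im['image'])
E
```

```text
[ 0.504921   -0.15403837  0.10046373] [-37.   64.3 100.5] [-0.46083072 -0.51687739  0.1962133 ]
[[ 0.202  0.978 -0.057]
 [ 0.939 -0.21  -0.271]
 [-0.277  0.001 -0.961]]
```

View pics/w3.png

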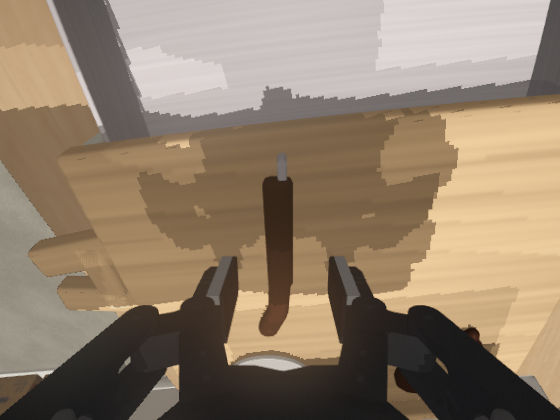

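The temple runs straight between the pads (columns 264–293, pads centred at about 283), so I'm closing on it.

Call:
{"op": "carry_out", "data": {
  "motion": [
    {"translation": [-0.001,0,-0.002],"twist": [0,0,0]},
    {"translation": [0,0,0],"twist": [0,0,0]},
    {"translation": [0,0,0],"twist": [0,0,0]},
    {"translation": [0,0,0],"twist": [0,0,0]}
  ],
  "hand": 0.0,
  "grip_force": 35
}}

```text
clock: 7.0
ee_pos: [0.5042, -0.1541, 0.0987]
ee_rot: [0.77, 0.622, -0.108, 0.088]
ft_force: [0.3, 1.4, 1.7]
grip_width: 0.135
finger_force: 35.3
```

Call:
{"op": "carry_out", "data": {
  "motion": [
    {"translation": [0,0,0.01],"twist": [0,0,0]},
    {"translation": [0,0,0.025],"twist": [0,0,0]},
    {"translation": [0,0,0.025],"twist": [0,0,0]},
    {"translation": [0,0,0],"twist": [0,0,0]}
  ]
}}

```text
clock: 7.4
ee_pos: [0.5069, -0.1549, 0.1627]
ee_rot: [0.771, 0.622, -0.106, 0.091]
ft_force: [0.8, -0.7, -0.1]
grip_width: 0.134
finger_force: 35.1
```

Call:
{"op": "carry_out", "data": {
  "motion": [
    {"translation": [-0.0025,0.034,0],"twist": [0,0,0]},
    {"translation": [-0.0025,0.034,0],"twist": [0,0,0]},
    {"translation": [-0.0025,0.034,0],"twist": [0,0,0]},
    {"translation": [-0.0025,0.034,0],"twist": [0,0,0]},
    {"translation": [0,0,0],"twist": [0,0,0]}
  ]
}}

```text
clock: 7.9
ee_pos: [0.4931, -0.015, 0.1577]
ee_rot: [0.769, 0.624, -0.108, 0.087]
ft_force: [-0.7, -0.6, -0.9]
grip_width: 0.132
finger_force: 35.1
```

Call:
{"op": "carry_out", "data": {
  "motion": [
    {"translation": [0,0,-0.03],"twist": [0,0,0]},
    {"translation": [0,0,-0.03],"twist": [0,0,0]},
    {"translation": [0,0,-0.03],"twist": [0,0,0]},
    {"translation": [0,0,-0.022],"twist": [0,0,0]},
    {"translation": [0,0,0],"twist": [0,0,0]}
  ]
}}

```text
clock: 8.4
ee_pos: [0.4905, -0.0184, 0.0432]
ee_rot: [0.77, 0.622, -0.111, 0.086]
ft_force: [-0.0, -0.5, 0.5]
grip_width: 0.131
finger_force: 35.1
```

Call:
{"op": "carry_out", "data": {
  "motion": [
    {"translation": [0,0,0],"twist": [0,0,0]},
    {"translation": [0,0,0],"twist": [0,0,0]},
    {"translation": [0,0,0],"twist": [0,0,0]}
  ],
  "hand": 0.04
}}

```text
clock: 8.7
ee_pos: [0.4954, -0.0182, 0.0478]
ee_rot: [0.771, 0.622, -0.107, 0.089]
ft_force: [-0.0, 0.2, 0.5]
grip_width: 0.469
finger_force: 0.0
```

Call:
{"op": "carry_out", "data": {
  "motion": [
    {"translation": [0,0,0.03],"twist": [0,0,0]},
    {"translation": [0,0,0.04],"twist": [0,0,0]},
    {"translation": [0,0,0.045],"twist": [0,0,0]},
    {"translation": [0,0,0.045],"twist": [0,0,0]},
    {"translation": [0,0,0],"twist": [0,0,0]}
  ]
}}

```text
clock: 9.2
ee_pos: [0.4993, -0.0183, 0.2147]
ee_rot: [0.771, 0.621, -0.103, 0.093]
ft_force: [1.3, 0.0, -0.2]
grip_width: 0.471
finger_force: 0.0
```

```bash
python3 - <<'E'
from plant import arm
from h import *
o=arm.get_obs();print(o['clock'],o['ee_pos'],st(o['ee_pos']))
im=arm.get_image('top');a=im['image'][170:300,240:420];s=arm.get_image('scene')['image'][170:345,210:450]
a=cv2.resize(a,None,fx=2.2,fy=2.2);s=cv2.resize(s,None,fx=1.63,fy=1.63);h=min(len(a),len(s));cv2.imwrite('pics/c4.png',np.hstack([a[:h],s[:h]]))
E
```

```text
9.2 [ 0.49929145 -0.01826039  0.21470111] [-54.8 199.  214.7]
```

View pics/c4.png

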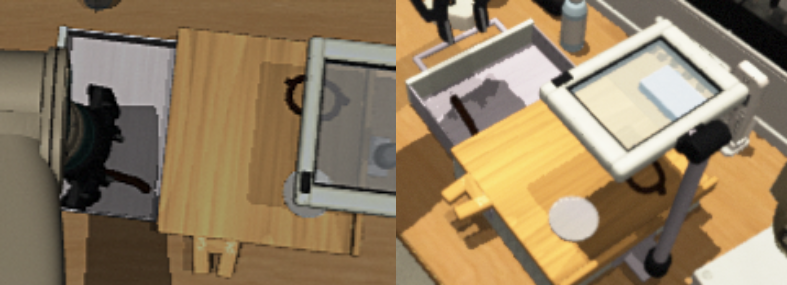

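The left half (top camera) and right half (scene camera) both show the temple lying in the drawer. The lens and rim haven't moved. Next I'm measuring those two numerically from pictures I already have.

```bash
python3 - <<'E'
from h import *
d=pickle.load(open('im0.pkl','rb'));w=pickle.load(open('w1.pkl','rb'))
s=d['scene'];b=s['image'];hsv=cv2.cvtColor(b,cv2.COLOR_BGR2HSV)
m=((hsv[...,1]<60)&(hsv[...,2]>110)).astype(np.uint8);m[:285]=0;m[325:]=0;m[:,:295]=0;m[:,345:]=0
c=max(cv2.findContours(m,cv2.RETR_EXTERNAL,cv2.CHAIN_APPROX_NONE)[0],key=cv2.contourArea)[:,0]
P=np.array([st(onz(s,p,.081))[:2] for p in c],np.float32);print('lens scene',len(c),c.min(0),c.max(0),cv2.minEnclosingCircle(P),cv2.fitEllipse(P),P.mean(0))
t=d['top'];q=lambda p:np.array(p)/4.4+[280,170]-.4
print('lens top edges',[st(onz(t,q(p),.081)) for p in[(391,388),(400,415),(437,435),(478,424),(413,345)]])
def dark(im,r0,r1,c0,c1,z,th,n):
    g=cv2.cvtColor(im['image'],cv2.COLOR_BGR2GRAY);m=(g<th).astype(np.uint8)
    k=np.zeros_like(m);k[r0:r1,c0:c1]=m[r0:r1,c0:c1]
    c=max(cv2.findContours(k,cv2.RETR_EXTERNAL,cv2.CHAIN_APPROX_NONE)[0],key=cv2.contourArea)[:,0]
    P=np.array([st(onz(im,p,z))[:2] for p in c],np.float32)
    print(n,c.min(0),c.max(0),'min',P.min(0),'max',P.max(0),'rect',cv2.minAreaRect(P));return P
P=dark(w,225,300,0,80,.084,70,'rim wrist')
for y in range(-95,5,8):
    k=P[abs(P[:,1]-y)<4]
    if len(k):print(y,k[:,0].min(),k[:,0].max())
dark(t,195,235,365,400,.084,60,'rim top left part')
dark(s,255,300,340,385,.084,60,'rim scene')
E
```

```text
lens scene 82 [304 291] [333 317] ((-60.85033416748047, -50.73868942260742), 31.42416763305664) ((-61.04247283935547, -51.34437942504883), (59.455589294433594, 60.702266693115234), 74.64167785644531) [-61.135357 -51.302437]
lens top edges [array([-65.7, -19. ,  81. ]), array([-81.6, -25.9,  81. ]), array([-91.2, -49.5,  81. ]), array([-81.7, -73.8,  81. ]), array([-37.9, -30.1,  81. ])]
rim wrist [  0 236] [ 66 292] min [ 27.4 -74.8] max [84.3 -7.6] rect ((58.24771499633789, -37.08249282836914), (63.81377410888672, 56.88132095336914), 72.70996856689453)
-71 51.2 78.4
-63 28.4 80.4
-55 27.4 82.4
-47 27.4 83.4
-39 28.3 84.3
-31 30.2 84.1
-23 33.0 81.8
-15 35.9 76.3
-7 46.6 75.1
rim top left part [369 204] [379 222] min [ 33.3 -34.4] max [83.3 -7.5] rect ((58.7503662109375, -20.24164581298828), (26.625566482543945, 49.99673080444336), 87.53424072265625)
rim scene [351 268] [375 289] min [ 25.5 -94.7] max [ 82.8 -48.1] rect ((54.150001525878906, -71.39999389648438), (57.30000305175781, 46.599998474121094), -0.0)
```

Call:
{"op": "carry_out", "data": {
  "motion": [
    {"translation": [-0.0035,-0.0336,-0.0114],"twist": [-6,0.54,0]},
    {"translation": [-0.0035,-0.0336,-0.0114],"twist": [-6,0.54,0]},
    {"translation": [-0.0035,-0.0336,-0.0114],"twist": [-6,0.54,0]},
    {"translation": [-0.0035,-0.0336,-0.0114],"twist": [0,0,0]},
    {"translation": [-0.0035,-0.0336,-0.0114],"twist": [0,0,0]}
  ],
  "hand": 0.072
}}

```text
clock: 9.8
ee_pos: [0.4746, -0.1861, 0.1466]
ee_rot: [0.745, 0.6, -0.216, 0.197]
ft_force: [1.1, -1.7, -0.5]
grip_width: 0.841
finger_force: 0.0
```

Call:
{"op": "carry_out", "data": {
  "motion": [
    {"translation": [0,0,0],"twist": [0,0,0]},
    {"translation": [0,0,0],"twist": [0,0,0]},
    {"translation": [0,0,0],"twist": [0,0,0]}
  ]
}}

```text
clock: 10.1
ee_pos: [0.4761, -0.1855, 0.1489]
ee_rot: [0.745, 0.599, -0.215, 0.198]
ft_force: [-1.2, 0.6, -0.5]
grip_width: 0.843
finger_force: 0.0
```

```bash
python3 - <<'E'
from plant import arm
from h import *
o=arm.get_obs();R=Ro.from_quat(o['ee_rot']).as_matrix();S=np.array([EX,EY,[0,0,1]]);print(o['ee_pos'],st(o['ee_pos']),o['ft_force'],o['joints']);print((S@R).round(3))
print('target lens wo',wo(-60.5,-49.5),'rim',wo(56,-47))
E
```

```text
[ 0.47612634 -0.1854584   0.14886284] [-62.9  30.4 148.9] [-1.20851373  0.57350962 -0.46949422] [-0.19891679  0.18138769 -0.48688813  0.86942129 -0.59342475  1.57847438]
[[ 0.116  0.993 -0.034]
 [ 0.821 -0.115 -0.559]
 [-0.559  0.037 -0.829]]
target lens wo [ 0.4713086  -0.26528078  0.        ] rim [ 0.5875641  -0.27322802  0.        ]
```

Call:
{"op": "carry_out", "data": {
  "motion": [
    {"translation": [-0.0018,-0.015,-0.02],"twist": [0.2,2.1,0]},
    {"translation": [-0.001,-0.022,-0.014],"twist": [0,0,0]},
    {"translation": [-0.001,-0.022,0],"twist": [0,0,0]},
    {"translation": [-0.001,-0.021,0],"twist": [0,0,0]},
    {"translation": [0,0,0],"twist": [0,0,0]}
  ]
}}

```text
clock: 10.6
ee_pos: [0.4724, -0.2668, 0.1158]
ee_rot: [0.742, 0.602, -0.228, 0.187]
ft_force: [-0.5, -0.5, -0.4]
grip_width: 0.841
finger_force: 0.0
```

Call:
{"op": "carry_out", "data": {
  "motion": [
    {"translation": [0,0,0],"twist": [0,0,0]},
    {"translation": [0,0,0],"twist": [0,0,0]}
  ]
}}

```text
clock: 10.8
ee_pos: [0.472, -0.2649, 0.1154]
ee_rot: [0.741, 0.603, -0.228, 0.186]
ft_force: [0.8, -0.2, -0.2]
grip_width: 0.846
finger_force: 0.0
```

```bash
python3 - <<'E'
from plant import arm
from h import *
o=arm.get_obs();R=Ro.from_quat(o['ee_rot']).as_matrix();S=np.array([EX,EY,[0,0,1]]);print(o['ee_pos'],st(o['ee_pos']),o['ft_force']);print((S@R).round(3))
im=wristcam(arm.get_image('wrist'),o['ee_pos'],o['ee_rot']);pickle.dump(im,open('w5.pkl','wb'));cv2.imwrite('pics/w5.png',im['image'])
print('lens centre px',proj(im,np.array([*wo(-60.5,-50.5)[:2],.081])),'edges',[proj(im,np.array([*wo(-60.5+a,-50.5+c)[:2],.081])).round() for a,c in((-31,0),(31,0),(0,31))])
E
```

```text
[ 0.47195554 -0.26489101  0.11538014] [-59.9 -49.1 115.4] [ 0.80776503 -0.24777499 -0.19234272]
[[ 0.095  0.993 -0.063]
 [ 0.821 -0.114 -0.559]
 [-0.562  0.002 -0.827]]
lens centre px [281.02551137 228.04939531] edges [array([223., 232.]), array([341., 224.]), array([273., 189.])]
```

View pics/w5.png

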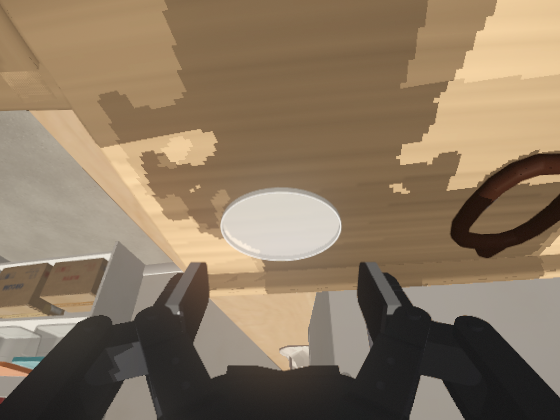

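The lens spans columns 220–341 and is centred at about (281,226), right where I predicted. It sits between the open pads (200 and 367).

Call:
{"op": "carry_out", "data": {
  "motion": [
    {"translation": [0,0,-0.01],"twist": [0,0,0]},
    {"translation": [0,0,-0.008],"twist": [0,0,0]},
    {"translation": [0,0,0],"twist": [0,0,0]},
    {"translation": [0,0,0],"twist": [0,0,0]}
  ]
}}

```text
clock: 11.25
ee_pos: [0.4711, -0.2657, 0.0965]
ee_rot: [0.742, 0.603, -0.228, 0.186]
ft_force: [0.1, -0.5, 0.3]
grip_width: 0.838
finger_force: 0.0
```

Call:
{"op": "carry_out", "data": {
  "motion": [
    {"translation": [0,0,-0.003],"twist": [0,0,0]},
    {"translation": [0,0,0],"twist": [0,0,0]},
    {"translation": [0,0,0],"twist": [0,0,0]}
  ]
}}

```text
clock: 11.55
ee_pos: [0.4717, -0.2661, 0.0944]
ee_rot: [0.742, 0.603, -0.228, 0.186]
ft_force: [-0.7, 0.1, 0.0]
grip_width: 0.843
finger_force: 0.0
```

Call:
{"op": "carry_out", "data": {
  "motion": [
    {"translation": [0,0,-0.002],"twist": [0,0,0]},
    {"translation": [0,0,0],"twist": [0,0,0]},
    {"translation": [0,0,0],"twist": [0,0,0]}
  ]
}}

```text
clock: 11.85
ee_pos: [0.4716, -0.266, 0.0923]
ee_rot: [0.742, 0.603, -0.228, 0.186]
ft_force: [-0.7, 0.1, 0.2]
grip_width: 0.844
finger_force: 0.0
```

Call:
{"op": "carry_out", "data": {
  "motion": [
    {"translation": [0,0,-0.0015],"twist": [0,0,0]},
    {"translation": [0,0,0],"twist": [0,0,0]},
    {"translation": [0,0,0],"twist": [0,0,0]}
  ]
}}

```text
clock: 12.15
ee_pos: [0.4716, -0.266, 0.0907]
ee_rot: [0.742, 0.603, -0.228, 0.186]
ft_force: [-0.4, 0.5, -0.1]
grip_width: 0.841
finger_force: 0.0
```

Call:
{"op": "carry_out", "data": {
  "motion": [
    {"translation": [0,0,0.002],"twist": [0,0,0]},
    {"translation": [0,0,0],"twist": [0,0,0]}
  ]
}}

```text
clock: 12.35
ee_pos: [0.4719, -0.2661, 0.0932]
ee_rot: [0.742, 0.603, -0.228, 0.187]
ft_force: [-0.2, 0.5, -0.8]
grip_width: 0.84
finger_force: 0.0
```

Call:
{"op": "carry_out", "data": {
  "motion": [
    {"translation": [0,0,0],"twist": [0,0,0]},
    {"translation": [0,0,0],"twist": [0,0,0]},
    {"translation": [0,0,0],"twist": [0,0,0]}
  ],
  "hand": 0.05,
  "grip_force": 30
}}

```text
clock: 12.65
ee_pos: [0.472, -0.2662, 0.0935]
ee_rot: [0.742, 0.603, -0.228, 0.187]
ft_force: [0.1, 2.1, 3.9]
grip_width: 0.694
finger_force: 31.4
```

Call:
{"op": "carry_out", "data": {
  "motion": [
    {"translation": [0,0.002,0.006],"twist": [0,0,0]},
    {"translation": [0.001,0.012,0.012],"twist": [0,0,0]},
    {"translation": [0.002,0.02,0.012],"twist": [0,0,0]},
    {"translation": [0,0,0],"twist": [0,0,0]}
  ]
}}

```text
clock: 13.05
ee_pos: [0.4758, -0.2309, 0.1241]
ee_rot: [0.741, 0.603, -0.227, 0.187]
ft_force: [0.9, 0.8, 0.9]
grip_width: 0.696
finger_force: 32.3
```

```bash
python3 - <<'E'
from plant import arm
from h import *
o=arm.get_obs();print(o['ee_pos'],st(o['ee_pos']),o['ft_force'],o['grip_width'],o['finger_force'])
im=wristcam(arm.get_image('wrist'),o['ee_pos'],o['ee_rot']);pickle.dump(im,open('w6.pkl','wb'));cv2.imwrite('pics/w6.png',im['image'])
E
```

```text
[ 0.4757811  -0.23094302  0.1240619 ] [-59.1 -14.9 124.1] [0.93298433 0.80655467 0.92542357] 0.6957389567197524 32.30160274193622
```

Call:
{"op": "carry_out", "data": {
  "motion": [
    {"translation": [0.01,0.025,0.005],"twist": [0,0,0]},
    {"translation": [0.02,0.032,0.005],"twist": [0,0,0]},
    {"translation": [0.02,0.032,0],"twist": [0,0,0]},
    {"translation": [0.02,0.032,0],"twist": [0,0,0]},
    {"translation": [0.02,0.032,0],"twist": [0,0,0]}
  ]
}}

```text
clock: 13.6
ee_pos: [0.5649, -0.0783, 0.132]
ee_rot: [0.742, 0.602, -0.228, 0.186]
ft_force: [0.8, -0.2, -0.1]
grip_width: 0.691
finger_force: 32.5
```

Call:
{"op": "carry_out", "data": {
  "motion": [
    {"translation": [0.018,0.025,0],"twist": [0,0,0]},
    {"translation": [0.0084,0.01,0],"twist": [0,0,0]},
    {"translation": [0,0,0],"twist": [0,0,0]},
    {"translation": [0,0,0],"twist": [0,0,0]}
  ]
}}

```text
clock: 14.0
ee_pos: [0.5901, -0.0449, 0.1322]
ee_rot: [0.742, 0.603, -0.229, 0.186]
ft_force: [-0.2, 0.9, -0.7]
grip_width: 0.687
finger_force: 32.5
```

```bash
python3 - <<'E'
from plant import arm
from h import *
o=arm.get_obs();print(o['clock'],o['ee_pos'],st(o['ee_pos']),o['ft_force'],o['grip_width'],o['finger_force'])
E
```

```text
14.0 [ 0.59011808 -0.04489201  0.13219253] [ 38.1 180.6 132.2] [-0.22342055  0.9178117  -0.65058472] 0.6873353779632887 32.46361030905973
```

Call:
{"op": "carry_out", "data": {
  "motion": [
    {"translation": [0,0,-0.025],"twist": [0,0,0]},
    {"translation": [0,0,-0.025],"twist": [0,0,0]},
    {"translation": [0,0,-0.022],"twist": [0,0,0]},
    {"translation": [0,0,-0.014],"twist": [0,0,0]},
    {"translation": [0,0,0],"twist": [0,0,0]}
  ]
}}

```text
clock: 14.5
ee_pos: [0.5882, -0.0453, 0.0448]
ee_rot: [0.742, 0.603, -0.23, 0.185]
ft_force: [-0.5, -0.7, -0.5]
grip_width: 0.69
finger_force: 32.5
```

Call:
{"op": "carry_out", "data": {
  "motion": [
    {"translation": [0,0,0],"twist": [0,0,0]},
    {"translation": [0,0,0],"twist": [0,0,0]},
    {"translation": [0,0,0],"twist": [0,0,0]}
  ],
  "hand": 0.078
}}

```text
clock: 14.8
ee_pos: [0.5921, -0.0441, 0.0482]
ee_rot: [0.742, 0.602, -0.227, 0.187]
ft_force: [0.1, -0.4, -0.1]
grip_width: 0.913
finger_force: 0.0
```

Call:
{"op": "carry_out", "data": {
  "motion": [
    {"translation": [0,0,0.02],"twist": [0,0,0]},
    {"translation": [0,0,0.04],"twist": [0,0,0]},
    {"translation": [0,0,0.045],"twist": [0,0,0]},
    {"translation": [0,0,0],"twist": [0,0,0]},
    {"translation": [0,0,0],"twist": [0,0,0]}
  ]
}}

```text
clock: 15.3
ee_pos: [0.5928, -0.0437, 0.1544]
ee_rot: [0.742, 0.602, -0.226, 0.188]
ft_force: [-0.3, -0.2, 0.1]
grip_width: 0.912
finger_force: 0.0
```

```bash
python3 - <<'E'
from plant import arm
from h import *
o=arm.get_obs();print(o['clock'],o['ee_pos'],st(o['ee_pos']))
im=wristcam(arm.get_image('wrist'),o['ee_pos'],o['ee_rot']);pickle.dump(im,open('w7.pkl','wb'));cv2.imwrite('pics/w7.png',im['image'])
s=arm.get_image('scene');pickle.dump(s,open('s7.pkl','wb'))
hsv=cv2.cvtColor(s['image'],cv2.COLOR_BGR2HSV);m=((hsv[...,1]<60)&(hsv[...,2]>110))[290:318,304:334];print('lens on deck frac',m.mean())
S=np.array([EX,EY,[0,0,1]]);print((S@Ro.from_quat(o['ee_rot']).as_matrix()).round(3))
# lens in drawer: floor plane 0.0185, predicted px
print([proj(im,np.array([*wo(38+a,181+b)[:2],.0185])).round() for a,b in((0,0),(-31,0),(31,0),(0,31),(0,-31))])
E
```

```text
15.3 [ 0.59275566 -0.0437327   0.15438491] [ 40.6 182.  154.4]
lens on deck frac 0.0
[[ 0.1    0.993 -0.059]
 [ 0.822 -0.115 -0.558]
 [-0.561  0.007 -0.828]]
[array([277., 112.]), array([235., 116.]), array([321., 108.]), array([271.,  72.]), array([282., 145.])]
```

Call:
{"op": "carry_out", "data": {
  "motion": [
    {"translation": [0.0005,-0.038,0],"twist": [0,0,0]},
    {"translation": [0.0005,-0.038,0],"twist": [0,0,0]},
    {"translation": [0.0005,-0.038,0],"twist": [0,0,0]},
    {"translation": [0,-0.038,-0.005],"twist": [0,0,0]},
    {"translation": [-0.001,-0.01,-0.015],"twist": [0,0,0]}
  ],
  "hand": 0.074
}}

```text
clock: 15.9
ee_pos: [0.5913, -0.2094, 0.1317]
ee_rot: [0.743, 0.601, -0.228, 0.187]
ft_force: [-0.2, 0.4, 1.3]
grip_width: 0.865
finger_force: 0.0
```

Call:
{"op": "carry_out", "data": {
  "motion": [
    {"translation": [-0.002,-0.02,-0.018],"twist": [0,0,0]},
    {"translation": [-0.002,-0.022,0],"twist": [0,0,0]},
    {"translation": [-0.002,-0.022,0],"twist": [0,0,0]},
    {"translation": [0,0,0],"twist": [0,0,0]},
    {"translation": [0,0,0],"twist": [0,0,0]}
  ]
}}

```text
clock: 16.4
ee_pos: [0.5843, -0.2698, 0.1122]
ee_rot: [0.742, 0.603, -0.229, 0.185]
ft_force: [-0.3, 0.2, 0.3]
grip_width: 0.866
finger_force: 0.0
```

```bash
python3 - <<'E'
from plant import arm
from h import *
o=arm.get_obs();print(o['clock'],o['ee_pos'],st(o['ee_pos']),o['ft_force'])
im=wristcam(arm.get_image('wrist'),o['ee_pos'],o['ee_rot']);pickle.dump(im,open('w8.pkl','wb'));cv2.imwrite('pics/w8.png',im['image'])
hsv=cv2.cvtColor(im['image'],cv2.COLOR_BGR2HSV);g=cv2.cvtColor(im['image'],cv2.COLOR_BGR2GRAY)
# reddish dark acetate: below grey 75 with colour
m=((g<75)&(hsv[...,1]>90)&(hsv[...,0]<20)).astype(np.uint8);m[300:]=0
for c in sorted(cv2.findContours(m,cv2.RETR_EXTERNAL,cv2.CHAIN_APPROX_NONE)[0],key=cv2.contourArea)[-3:]:
    c=c[:,0];P=np.array([st(onz(im,p,.084))[:2] for p in c],np.float32)
    print(c.min(0),c.max(0),'min',P.min(0),'max',P.max(0),cv2.minAreaRect(P))
E
```

```text
16.4 [ 0.58428371 -0.26980104  0.11223851] [ 52.4 -43.9 112.2] [-0.31680934  0.2447893   0.28501835]
[202 263] [202 263] min [  3.2 -66.5] max [  3.2 -66.5] ((3.200000047683716, -66.5), (0.0, 0.0), 0.0)
[361 263] [369 279] min [ 95.  -98.7] max [100.9 -77.1] ((97.34036254882812, -87.97550964355469), (4.407384395599365, 22.003751754760742), 13.706965446472168)
[240 181] [349 277] min [ 30.1 -90.9] max [85.5 -5.4] ((57.44286346435547, -46.9779052734375), (86.75071716308594, 52.83237838745117), 82.6262435913086)
```

Measured numerically, the rim is 87×53 mm, centred at (57,−48) in the stand frame and yawed −7.4°. That fits the given sizes, so I shift +4.6 mm and go down.

Call:
{"op": "carry_out", "data": {
  "motion": [
    {"translation": [0.0046,0,0],"twist": [0,0,0]},
    {"translation": [0,0,-0.01],"twist": [0,0,0]},
    {"translation": [0,0,-0.006],"twist": [0,0,0]},
    {"translation": [0,0,0],"twist": [0,0,0]},
    {"translation": [0,0,0],"twist": [0,0,0]}
  ]
}}

```text
clock: 16.95
ee_pos: [0.5897, -0.2696, 0.0971]
ee_rot: [0.741, 0.603, -0.228, 0.186]
ft_force: [-0.3, -0.2, 0.2]
grip_width: 0.867
finger_force: 0.0
```

Call:
{"op": "carry_out", "data": {
  "motion": [
    {"translation": [0,0,0],"twist": [0,0,0]},
    {"translation": [0,0,0],"twist": [0,0,0]}
  ]
}}

```text
clock: 17.15
ee_pos: [0.5904, -0.2701, 0.0982]
ee_rot: [0.742, 0.603, -0.228, 0.187]
ft_force: [-0.1, -0.2, -0.3]
grip_width: 0.869
finger_force: 0.0
```

Call:
{"op": "carry_out", "data": {
  "motion": [
    {"translation": [-0.001,0,-0.003],"twist": [0,0,0]},
    {"translation": [0,0,0],"twist": [0,0,0]}
  ]
}}

```text
clock: 17.35
ee_pos: [0.5888, -0.2699, 0.0945]
ee_rot: [0.742, 0.603, -0.228, 0.186]
ft_force: [0.1, 0.4, 0.4]
grip_width: 0.868
finger_force: 0.0
```

Call:
{"op": "carry_out", "data": {
  "motion": [
    {"translation": [0,0,0],"twist": [0,0,0]},
    {"translation": [0,0,0],"twist": [0,0,0]},
    {"translation": [0,0,0],"twist": [0,0,0]},
    {"translation": [0,0,0],"twist": [0,0,0]}
  ],
  "hand": 0.04,
  "grip_force": 30
}}

```text
clock: 17.75
ee_pos: [0.5893, -0.2701, 0.0953]
ee_rot: [0.742, 0.603, -0.228, 0.187]
ft_force: [-1.4, 1.4, 2.5]
grip_width: 0.6
finger_force: 30.7
```

Call:
{"op": "carry_out", "data": {
  "motion": [
    {"translation": [0,0.002,0.006],"twist": [0,0,0]},
    {"translation": [0.001,0.012,0.012],"twist": [0,0,0]},
    {"translation": [0.002,0.02,0.012],"twist": [0,0,0]},
    {"translation": [0,0,0],"twist": [0,0,0]}
  ]
}}

```text
clock: 18.15
ee_pos: [0.5937, -0.2347, 0.1266]
ee_rot: [0.741, 0.603, -0.227, 0.188]
ft_force: [-0.2, 0.4, -0.0]
grip_width: 0.597
finger_force: 30.7
```

Call:
{"op": "carry_out", "data": {
  "motion": [
    {"translation": [-0.004,0.028,0.005],"twist": [0,0,0]},
    {"translation": [-0.006,0.035,0.005],"twist": [0,0,0]},
    {"translation": [-0.006,0.035,0],"twist": [0,0,0]},
    {"translation": [-0.006,0.035,0],"twist": [0,0,0]},
    {"translation": [-0.006,0.035,0],"twist": [0,0,0]}
  ]
}}

```text
clock: 18.65
ee_pos: [0.5637, -0.0671, 0.1345]
ee_rot: [0.742, 0.602, -0.228, 0.186]
ft_force: [0.3, 0.2, -0.2]
grip_width: 0.599
finger_force: 30.8
```

Call:
{"op": "carry_out", "data": {
  "motion": [
    {"translation": [-0.006,0.025,0],"twist": [0,0,0]},
    {"translation": [0,0.01,0],"twist": [0,0,0]},
    {"translation": [0,0,0],"twist": [0,0,0]},
    {"translation": [0,0,-0.02],"twist": [0,0,0]},
    {"translation": [0,0,-0.025],"twist": [0,0,0]}
  ]
}}

```text
clock: 19.15
ee_pos: [0.5601, -0.0341, 0.0906]
ee_rot: [0.743, 0.602, -0.226, 0.188]
ft_force: [-0.5, -0.5, -0.8]
grip_width: 0.602
finger_force: 30.8
```

Call:
{"op": "carry_out", "data": {
  "motion": [
    {"translation": [0,0,-0.02],"twist": [0,0,0]},
    {"translation": [0,0,-0.018],"twist": [0,0,0]},
    {"translation": [0,0,0],"twist": [0,0,0]},
    {"translation": [0,0,0],"twist": [0,0,0]}
  ]
}}

```text
clock: 19.55
ee_pos: [0.5581, -0.0342, 0.0518]
ee_rot: [0.742, 0.602, -0.228, 0.186]
ft_force: [0.5, -0.7, 0.4]
grip_width: 0.597
finger_force: 30.8
```

Call:
{"op": "carry_out", "data": {
  "motion": [
    {"translation": [0,0,0],"twist": [0,0,0]},
    {"translation": [0,0,0],"twist": [0,0,0]},
    {"translation": [0,0,0],"twist": [0,0,0]}
  ],
  "hand": 0.066
}}

```text
clock: 19.85
ee_pos: [0.559, -0.033, 0.0528]
ee_rot: [0.742, 0.602, -0.227, 0.187]
ft_force: [-0.5, -0.7, 0.4]
grip_width: 0.775
finger_force: 0.0
```

Call:
{"op": "carry_out", "data": {
  "motion": [
    {"translation": [0,0,0.02],"twist": [0,0,0]},
    {"translation": [0,0,0.04],"twist": [0,0,0]},
    {"translation": [0,0,0.045],"twist": [0,0,0]},
    {"translation": [0,0,0.045],"twist": [0,0,0]},
    {"translation": [0,0,0],"twist": [0,0,0]}
  ]
}}

```text
clock: 20.35
ee_pos: [0.5626, -0.0328, 0.2096]
ee_rot: [0.743, 0.602, -0.223, 0.191]
ft_force: [0.8, 0.4, 0.2]
grip_width: 0.771
finger_force: 0.0
```

```bash
python3 - <<'E'
from plant import arm
from h import *
o=arm.get_obs();print(o['clock'],o['ee_pos'])
w=wristcam(arm.get_image('wrist'),o['ee_pos'],o['ee_rot']);pickle.dump(w,open('w9.pkl','wb'))
s=arm.get_image('scene')['image'][170:350,200:430];a=cv2.resize(w['image'],(480,360));s=cv2.resize(s,(310,243));s=cv2.copyMakeBorder(s,0,117,0,0,cv2.BORDER_CONSTANT)
cv2.imwrite('pics/c9.png',np.hstack([a,s]))
E
```

```text
20.35 [ 0.5625869  -0.03279177  0.20962879]
```

View pics/c9.png

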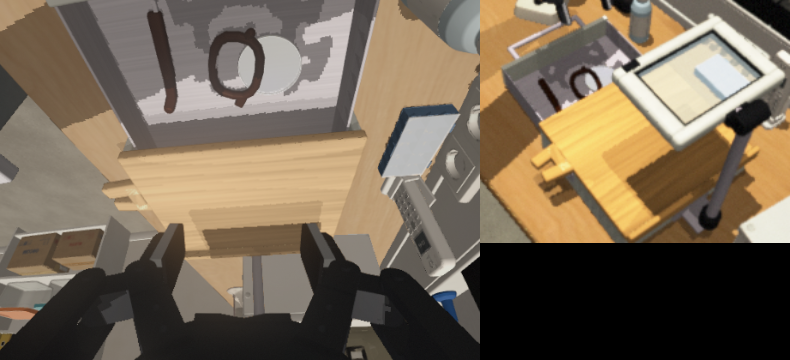

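Wrist half: temple at (163,60), rim at (236,65) and lens at (272,65), all inside the drawer. Scene half: the deck is clear. Next is pushing the drawer home.

```bash
python3 - <<'E'
from plant import arm
from h import *
o=arm.get_obs();rv=(Ro.from_quat([.0448,.999,0,0])*Ro.from_quat(o['ee_rot']).inv()).as_rotvec(degrees=True);print(rv,rv/12,rv/14)
E
```

```text
[30.66111029 23.20665022 93.5635252 ] [2.55509252 1.93388752 7.79696043] [2.19007931 1.65761787 6.68310894]
```

Call:
{"op": "carry_out", "data": {
  "motion": [
    {"translation": [0.0002,0.011,0],"twist": [2.55,1.93,7.8]},
    {"translation": [0.0002,0.011,0],"twist": [2.55,1.93,7.8]},
    {"translation": [0.0002,0.011,0],"twist": [2.55,1.93,7.8]},
    {"translation": [0.0002,0.011,0],"twist": [2.55,1.93,7.8]},
    {"translation": [0.0002,0.011,0],"twist": [2.55,1.93,7.8]}
  ],
  "hand": 0.034
}}

```text
clock: 20.95
ee_pos: [0.5574, 0.0226, 0.1996]
ee_rot: [0.49, 0.851, -0.146, 0.117]
ft_force: [0.3, -0.4, 0.3]
grip_width: 0.398
finger_force: 0.0
```

Call:
{"op": "carry_out", "data": {
  "motion": [
    {"translation": [0.0002,0.011,0],"twist": [2.55,1.93,7.8]},
    {"translation": [0.0002,0.011,0],"twist": [2.55,1.93,7.8]},
    {"translation": [0.0002,0.011,0],"twist": [2.55,1.93,7.8]},
    {"translation": [0.0002,0.011,0],"twist": [2.55,1.93,7.8]},
    {"translation": [0.0002,0.011,0],"twist": [2.55,1.93,7.8]}
  ]
}}

```text
clock: 21.45
ee_pos: [0.5583, 0.0774, 0.1997]
ee_rot: [0.176, 0.983, -0.044, 0.034]
ft_force: [0.3, 0.9, -0.3]
grip_width: 0.397
finger_force: 0.0
```

Call:
{"op": "carry_out", "data": {
  "motion": [
    {"translation": [0.0002,0.011,0],"twist": [2.55,1.93,7.8]},
    {"translation": [0.0002,0.011,0],"twist": [2.55,1.93,7.8]},
    {"translation": [0,0,0],"twist": [0,0,0]},
    {"translation": [0,0,0],"twist": [0,0,0]},
    {"translation": [0,0,0],"twist": [0,0,0]}
  ]
}}

```text
clock: 21.95
ee_pos: [0.5597, 0.0988, 0.2008]
ee_rot: [0.044, 0.999, -0.002, 0.001]
ft_force: [-0.7, -0.5, 0.1]
grip_width: 0.4
finger_force: 0.0
```

```bash
python3 - <<'E'
from plant import arm
from h import *
o=arm.get_obs();print(o['clock'],o['ee_pos'],o['ee_rot'],o['grip_width'])
print((Ro.from_quat([.0448,.999,0,0])*Ro.from_quat(o['ee_rot']).inv()).as_rotvec(degrees=True))
E
```

```text
21.95 [0.55968075 0.09884166 0.20082188] [ 4.43482591e-02  9.99013302e-01 -2.30890727e-03  5.67878987e-04] 0.4003724715808124
[ 0.26723121  0.05315566 -0.05178206]
```

Call:
{"op": "carry_out", "data": {
  "motion": [
    {"translation": [0.004,0,-0.042],"twist": [0,0,0]},
    {"translation": [0,0,-0.042],"twist": [0,0,0]},
    {"translation": [0,0,-0.042],"twist": [0,0,0]},
    {"translation": [0,0,-0.032],"twist": [0,0,0]},
    {"translation": [0,0,0],"twist": [0,0,0]}
  ]
}}

```text
clock: 22.45
ee_pos: [0.5591, 0.0986, 0.0389]
ee_rot: [0.044, 0.999, -0.003, -0.004]
ft_force: [-1.3, 0.2, 0.2]
grip_width: 0.398
finger_force: 0.0
```

Call:
{"op": "carry_out", "data": {
  "motion": [
    {"translation": [0,0,0],"twist": [0,0,0]},
    {"translation": [0,0,0],"twist": [0,0,0]},
    {"translation": [0,0,0],"twist": [0,0,0]},
    {"translation": [0,0,0],"twist": [0,0,0]}
  ],
  "hand": 0.0,
  "grip_force": 40
}}

```text
clock: 22.85
ee_pos: [0.5659, 0.0993, 0.0457]
ee_rot: [0.044, 0.999, -0.001, 0.003]
ft_force: [-0.4, 1.6, 2.4]
grip_width: 0.099
finger_force: 39.4
```

Call:
{"op": "carry_out", "data": {
  "motion": [
    {"translation": [-0.0009,-0.01,0],"twist": [0,0,0]},
    {"translation": [-0.0018,-0.02,0],"twist": [0,0,0]},
    {"translation": [-0.0018,-0.02,0],"twist": [0,0,0]},
    {"translation": [-0.0018,-0.02,0],"twist": [0,0,0]},
    {"translation": [-0.0018,-0.02,0],"twist": [0,0,0]}
  ]
}}

```text
clock: 23.35
ee_pos: [0.557, 0.0085, 0.0456]
ee_rot: [0.043, 0.999, -0.001, 0.002]
ft_force: [-2.0, 3.7, 6.3]
grip_width: 0.099
finger_force: 40.0
```

Call:
{"op": "carry_out", "data": {
  "motion": [
    {"translation": [-0.0018,-0.02,0],"twist": [0,0,0]},
    {"translation": [-0.0014,-0.015,0],"twist": [0,0,0]},
    {"translation": [-0.0009,-0.01,0],"twist": [0,0,0]},
    {"translation": [0,0,0],"twist": [0,0,0]},
    {"translation": [0,0,0],"twist": [0,0,0]}
  ]
}}

```text
clock: 23.85
ee_pos: [0.5525, -0.0381, 0.0456]
ee_rot: [0.044, 0.999, -0.004, 0.002]
ft_force: [-3.0, -2.5, 7.4]
grip_width: 0.095
finger_force: 40.0
```

Call:
{"op": "carry_out", "data": {
  "motion": [
    {"translation": [-0.0003,-0.003,0],"twist": [0,0,0]},
    {"translation": [-0.0003,-0.003,0],"twist": [0,0,0]},
    {"translation": [0,0,0],"twist": [0,0,0]}
  ]
}}

```text
clock: 24.15
ee_pos: [0.552, -0.0429, 0.0456]
ee_rot: [0.044, 0.999, -0.002, 0.002]
ft_force: [-3.4, 1.5, 7.3]
grip_width: 0.099
finger_force: 40.1
```

Call:
{"op": "carry_out", "data": {
  "motion": [
    {"translation": [-0.0002,-0.002,0],"twist": [0,0,0]},
    {"translation": [-0.0002,-0.002,0],"twist": [0,0,0]},
    {"translation": [0,0,0],"twist": [0,0,0]}
  ]
}}

```text
clock: 24.45
ee_pos: [0.5516, -0.0467, 0.0456]
ee_rot: [0.044, 0.999, -0.002, 0.002]
ft_force: [-3.0, 1.2, 6.8]
grip_width: 0.1
finger_force: 40.1
```

Call:
{"op": "carry_out", "data": {
  "motion": [
    {"translation": [-0.0002,-0.002,0],"twist": [0,0,0]},
    {"translation": [-0.0001,-0.001,0],"twist": [0,0,0]},
    {"translation": [0,0,0],"twist": [0,0,0]}
  ]
}}

```text
clock: 24.75
ee_pos: [0.5515, -0.0481, 0.0456]
ee_rot: [0.043, 0.999, -0.0, 0.002]
ft_force: [-1.9, 5.4, 7.6]
grip_width: 0.101
finger_force: 40.1
```

Call:
{"op": "carry_out", "data": {
  "motion": [
    {"translation": [-0.0002,-0.002,0],"twist": [0,0,0]},
    {"translation": [0,0,0],"twist": [0,0,0]}
  ]
}}

```text
clock: 24.95
ee_pos: [0.5514, -0.0481, 0.0456]
ee_rot: [0.043, 0.999, 0.002, 0.002]
ft_force: [-1.2, 11.0, 7.5]
grip_width: 0.098
finger_force: 40.3
```

The drawer has hit its stop: the position holds at −0.0481 while the force rises. I'm letting go and lifting away.

Call:
{"op": "carry_out", "data": {
  "motion": [
    {"translation": [0,0.002,0],"twist": [0,0,0]},
    {"translation": [0,0,0],"twist": [0,0,0]},
    {"translation": [0,0,0],"twist": [0,0,0]},
    {"translation": [0,0,0],"twist": [0,0,0]}
  ],
  "hand": 0.034
}}

```text
clock: 25.35
ee_pos: [0.5517, -0.0446, 0.0449]
ee_rot: [0.042, 0.999, 0.004, 0.003]
ft_force: [0.7, 16.8, 4.3]
grip_width: 0.397
finger_force: 0.7
```

Call:
{"op": "carry_out", "data": {
  "motion": [
    {"translation": [0,0,0.02],"twist": [0,0,0]},
    {"translation": [0,0,0.03],"twist": [0,0,0]},
    {"translation": [0,0.01,0.04],"twist": [0,0,0]},
    {"translation": [0,0.03,0.03],"twist": [0,0,0]},
    {"translation": [0,0.03,0],"twist": [0,0,0]}
  ]
}}

```text
clock: 25.85
ee_pos: [0.5553, 0.02, 0.1699]
ee_rot: [0.045, 0.999, -0.003, 0.007]
ft_force: [0.8, -0.3, 0.1]
grip_width: 0.395
finger_force: 0.0
```

Call:
{"op": "carry_out", "data": {
  "motion": [
    {"translation": [0,0.03,0],"twist": [0,0,0]},
    {"translation": [0,0.03,0],"twist": [0,0,0]},
    {"translation": [0,0,0],"twist": [0,0,0]},
    {"translation": [0,0,0],"twist": [0,0,0]}
  ]
}}

```text
clock: 26.25
ee_pos: [0.5511, 0.0807, 0.1641]
ee_rot: [0.043, 0.999, -0.003, 0.002]
ft_force: [-0.4, 0.1, 0.6]
grip_width: 0.396
finger_force: 0.0
```

```bash
python3 - <<'E'
from plant import arm
from h import *
o=arm.get_obs();print(o['clock'],o['ee_pos'],o['ft_force'])
w=wristcam(arm.get_image('wrist'),o['ee_pos'],o['ee_rot']);hsv=cv2.cvtColor(w['image'],cv2.COLOR_BGR2HSV)
# handle bar: profile across predicted bar positions
for yy in range(160,215,5):
    u,v=proj(w,np.array([*wo(0,yy)[:2],.044]));print(yy,round(u),round(v),w['image'][int(round(v)),int(round(u))])
E
```

```text
26.25 [0.55106595 0.08072958 0.16414659] [-0.35201738  0.1355333   0.5864485 ]
160 113 221 [116 148 176]
165 119 221 [133 168 196]
170 125 221 [172 178 190]
175 130 221 [128 131 140]
180 136 221 [ 88  92 100]
185 142 221 [ 85 109 132]
190 148 221 [ 84 108 131]
195 154 221 [ 67  87 106]
200 160 221 [ 66  87 106]
205 166 221 [ 83 109 131]
210 172 221 [ 81 107 131]
```

```bash
python3 - <<'E'
from plant import arm
print(arm.hand_in())
E
```

```text
the job is handed in; nothing more can be done
None
```

I put the temple, lens and half front in the catch drawer, pushed it to its stop (last camera reading: handle about 175 mm, its fully-home position), and handed in at about 26 s; the hand-in call gave no verdict.

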